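# Unclip and open the green-lidded cap tote

### The job

Open the tote with the green lid: flip both of its yellow spring clips fully open, then lift the lid off by its white handle and set it down, handle up and without dropping it, in the middle of the black rubber pad. Leave the blue-lidded tote shut.

Things in the scene. Friction and masses are not known exactly. Their poses are not given: they have to be found in the camera images.
- green_tote: white box full of gold jar caps, fixed to the table, with a green lid held by two yellow clips on opposite sides; 130 (x) x 150 (y) x 80 mm high, walls 5 mm. Origin: centre of its underside, on the table. Clips on its -x side (near the robot) and +x side (far)
- green_near_clip (a joint): near clip of the green tote, hinged along the tote's y, 45 mm above the table at -73 mm on the tote's x. 0 = shut; grows as the tab swings outward and down; 1.6 = fully open. Sprung over centre: pulls shut below about 0.5 rad, snaps fully open beyond and stays. To open, push the tab's inner face straight outward, about 4 N, 45 mm of travel at 102 mm height
- green_near_clip_tab (a point): middle of the yellow upright thumb tab of the green tote's near clip; shut: 112 mm above the table at -73 mm on the tote's x. Tab: plate 50 mm wide (tote's y), 4 mm thick, 94 to 125 mm above the table. Below it a lip, 88 to 92 mm high, reaches 18 mm inward from the tab's middle, over the lid. Moves with the clip
- green_far_clip (a joint): far clip of the green tote, hinged along the tote's y, 45 mm above the table at +73 mm on the tote's x. 0 = shut; grows as the tab swings outward and down; 1.6 = fully open. Sprung over centre: pulls shut below about 0.5 rad, snaps fully open beyond and stays. To open, push the tab's inner face straight outward, about 4 N, 45 mm of travel at 102 mm height
- green_far_clip_tab (a point): middle of the yellow upright thumb tab of the green tote's far clip; shut: 112 mm above the table at +73 mm on the tote's x. Tab: plate 50 mm wide (tote's y), 4 mm thick, 94 to 125 mm above the table. Below it a lip, 88 to 92 mm high, reaches 18 mm inward from the tab's middle, over the lid. Moves with the clip
- green_lid: loose green lid, about 0.2 kg: plate 134 (x) x 154 (y) x 6 mm on a 110 x 130 x 4 mm locating step. Origin: centre of the step's underside, 76 mm above the table when home; plate top at 10 mm. White handle over the middle: bar along its y, 14 mm thick (x), 90 mm long, 26 to 44 mm above the origin, on two end posts. z is up
- pad: black rubber pad lying fixed on the table, 170 (x) x 190 (y) x 8 mm. Origin: centre of its underside, on the table; the top is 8 mm higher
- blue_lid: loose blue lid of the other tote, which is just like the green one; to be left alone. Same size and origin as the green lid
- blue_near_clip (a joint): near clip of the blue-lidded tote, 0 = shut; to be left shut
- blue_far_clip (a joint): far clip of the blue-lidded tote, 0 = shut; to be left shut
Things that resemble listed ones, but are neither listed nor needed, are in the scene too. Leave any purple look-alike of the green_tote alone.

How it is judged:
By the outcome, as a careful person would: the job done as asked, in the order asked, and still so for the second after the job is handed in, with the robot touching nothing.
It also fails if it takes over 59 s, if anything falls off the work surface, if the arm or the gripper's body presses on something with over 40 N, if the wrist force passes 120 N, or if a joint passes its speed limit or range.

### The arm

A 6-joint arm with a two-finger parallel gripper is mounted at the origin on the work surface. World frame = base frame: x ahead of the robot, y to its left, z up, the work surface at z = 0. Lengths are in m, angles in rad, forces in N, time in s.
With the tool pointing down it reaches from about 0.375 to 0.9 m from the base axis. Payload 3.1 kg.
Tool frame: the origin (TCP) lies midway between the tips of the shut fingers; the grasp point (between the pads) lies 19 mm behind it (pinch_z is the distance from the TCP to the grasp point, in m); z points along the fingers, y is the line along which they close (so a half turn about z gives the same grasp; the last joint's range is limited). The gripper opens to 85 mm and grips with 20 to 120 N. Pads are 22 mm wide; open, the fingers measure 114 mm over their backs; the gripper's body (76 mm by 85 mm) begins 54 mm behind the grasp point. The pads swing forward as they close: fully open they stand 13 mm farther back than shut.
Start: joints at [1.159, 0.527, 1.433, -0, 1.181, -0.178], TCP at [0.144, 0.608, 0.231] pointing down, gripper open.
Joint ranges: [-3.08, 3.08], [-0.75, 2.2], [0.22, 2.44], [-1.43, 4.57], [0, 2.65], [-2.85, 2.85]. Speed limits (rad/s): [2.79, 2.79, 3.14, 3.14, 3.14, 3.14].

### API

Orientations are given as a unit quaternion [x, y, z, w].
In Python, from station import sense, snapshot, camera_params, sign_off, pinch_z gives the robot as it stands. The module is installed in compiled form; this text tells all that it offers.
- The arm moves only by the shell command python3 -m handwheel 'ROWS' [FORCE]. ROWS is JSON, a list that holds one entry, the list of rows, each a list of 7 numbers: the turn, a rotation vector about the tool's x, y, z in degrees, then the shift along the tool's x, y, z in m, then the opening, from 0 (shut) to 1 (fully open). A call has 1 to 20 rows; each row shifts and turns the commanded pose from where the row before left it, along the tool's axes as they then stand; what a row does not reach is not made up. A row lasts 1/8 s, in which the tool goes at most 62.5 mm and 10.7 degrees, less where a joint would pass 70% of its speed; a pose out of reach is approached as far as the arm can. A call with a gripper value outside its range is refused whole. The fingers move at their own pace and stop on an object; FORCE is the grip in N (left out, the last holds). Time passes only in rows, so rows that do not move let the fingers close. It gives the time, the measured TCP pose, the force, the opening and the grip force at its end, in the units of the state.
- sense(): the state, without advancing time (a new reading comes with each control period).
- snapshot(name): name is "scene" or "top" or "wrist"; returns the picture (480x640x3 uint8, red, green, blue); there is no depth.
- camera_params(name): a dict with "fx", "fy", "cx", "cy" (pixels), "world_to_cam" (4x4, takes a point from world to camera coordinates); the wrist camera has in their place "mount" (4x4, takes a point from camera to tool coordinates, whose origin is the TCP and whose axes are the flange's). Camera axes: x right, y down, z forward; pixel columns grow to the right and rows downward; lengths in m; the calibration is good to about 2 mm. A picture is of the moment at which its call begins: read the wrist's pose just before it. camera_params takes no time and is no camera call.
- sign_off(): hands the job in; it is judged then, once.
The state is a dict: "t": time; "q": joint angles; "qd": joint speeds; "tau": joint torques, N m; "tcp_pos": TCP position; "tool_rot": TCP orientation; "force": force on the tool from outside, world axes, zero at the start; "ft_torque": the same for the moment, N m; "finger_gap": opening from 0.0 (shut) to 1.0 (fully open); "gripper_force": force on a finger pad.
Only numpy, scipy, OpenCV 4.12 (cv2) and the standard library are available. Lean on these libraries where they do the work, as an engineer would, in place of code of your own. Each camera call takes 0.05 s, during which the arm holds its last target. There are 200 camera calls.

## Working session

There is one attempt and no reset: what is moved stays moved. The work goes in short steps, Python scripts to look and compute and a shell command to move; the robot and the scene stay as the last step left them, time stands still between calls to the robot, and variables do not carry over. Pictures are saved under pics/ and viewed, at most 10 in all, crops included, and the job is handed in when it is done.

```bash
mkdir -p pics
python3 - <<'E'
from station import *
import cv2
for n in("scene","top"):
    cv2.imwrite(f"pics/{n}0.png",snapshot(n)[:,:,::-1])
s=sense();print(s['t'],s['tcp_pos'],s['tool_rot'],s['finger_gap'],pinch_z)
print(camera_params("top"))
print(camera_params("wrist"))
E
```

```text
0.1 [0.14390612 0.60753958 0.23044085] [ 1.16137097e-01  9.93232709e-01 -9.41830961e-04 -2.70972186e-04] 0.9994363654401517 0.0187
{'fx': 611.3677638713119, 'fy': 611.3677638713119, 'cx': 317.7618549406597, 'cy': 246.23378109655457, 'world_to_cam': array([[ 0.0137941 , -0.99959125, -0.02504103,  0.01628506],
       [-0.99233787, -0.01061026, -0.12309742,  0.47458381],
       [ 0.12278141,  0.02654718, -0.99207861,  1.06663264],
       [ 0.        ,  0.        ,  0.        ,  1.        ]])}
{'fx': 376.0768862610222, 'fy': 376.0768862610222, 'cx': 324.1550520441632, 'cy': 243.5965081090416, 'mount': array([[ 1.82153734e-04, -9.44632944e-01, -3.28128889e-01,
         8.33515836e-02],
       [ 9.99999980e-01,  2.00477827e-04, -2.20164392e-05,
        -1.48356927e-04],
       [ 8.65800205e-05, -3.28128878e-01,  9.44632961e-01,
        -1.42464682e-01],
       [ 0.00000000e+00,  0.00000000e+00,  0.00000000e+00,
         1.00000000e+00]])}
```

View pics/scene0.png

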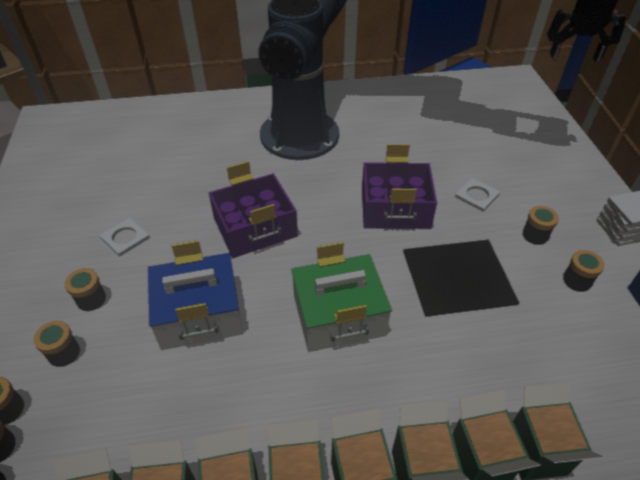

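View pics/top0.png

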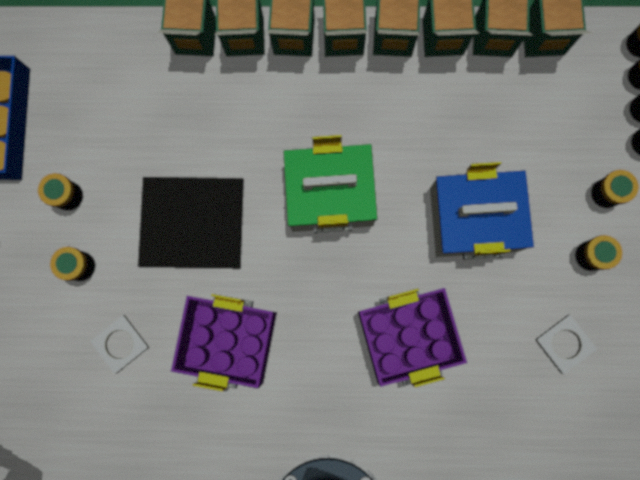

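The top view shows these possible targets: green lid (330,187), blue lid (485,212), and purple totes at (225,342) and (412,337). The pad is at (191,222). I choose the green-lidded tote at (330,187) and will check it in one close crop.

```bash
python3 - <<'E'
import cv2
i=cv2.imread("pics/top0.png")[125:245,130:390]
i=i[:, [*range(0,260)]]
cv2.imwrite("pics/crop1.png",cv2.resize(i[:, 140:260],None,fx=5,fy=5,interpolation=cv2.INTER_CUBIC))
E
cat > h.py <<'E'
import numpy as np
from station import *
from scipy.spatial.transform import Rotation as R
def unproj(name,uv,z):
    c=camera_params(name);u=np.atleast_2d(uv).astype(float)
    d=np.c_[(u[:,0]-c['cx'])/c['fx'],(u[:,1]-c['cy'])/c['fy'],np.ones(len(u))]
    if name=="wrist":
        s=sense();T=np.eye(4);T[:3,:3]=R.from_quat(s['tool_rot']).as_matrix();T[:3,3]=s['tcp_pos'];T=T@c['mount']
    else: T=np.linalg.inv(c['world_to_cam'])
    o=T[:3,3];w=d@T[:3,:3].T
    return o+w*((z-o[2])/w[:,2])[:,None]
def rel(p):
    "world target TCP -> shift in tool axes"
    s=sense();return R.from_quat(s['tool_rot']).inv().apply(np.asarray(p)-s['tcp_pos'])
E
```

```text
(no output)
```

View pics/crop1.png

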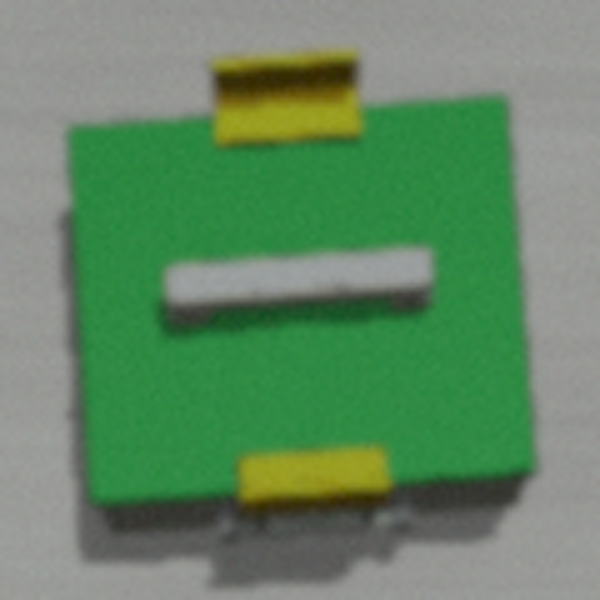

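The crop confirms the green lid with a white handle and two yellow clips. Its corners are at crop (70,128), (507,97), (535,470) and (93,503). The handle top runs from (165,265) to (434,290).

Run:
```python
from h import *
f=lambda a:np.array(a)/5+[270,125]
L=unproj("top",f([(70,128),(507,97),(535,470),(93,503)]),.086)
H=unproj("top",f([(165,265),(432,248),(434,290),(167,306)]),.120)
P=unproj("top",[(143,177),(244,178),(241,268),(138,267)],.008)
for n,A in("lid",L),("handle",H),("pad",P):
    a,b=(A[0]-A[1])+(A[3]-A[2]),(A[0]-A[3])+(A[1]-A[2])
    print(n,A.mean(0).round(4),"yaw y-edge",np.degrees(np.arctan2(-a[0],a[1])).round(2),"x-edge",np.degrees(np.arctan2(b[1],b[0])).round(2),np.linalg.norm(a)/2,np.linalg.norm(b)/2)
s=sense();print(R.from_quat(s['tool_rot']).as_matrix().round(3),s['q'])
```

```text
lid [0.5744 0.0007 0.086 ] yaw y-edge 4.71 x-edge 4.47 0.1515774256246307 0.13163440523149467
handle [0.5737 0.001  0.12  ] yaw y-edge 4.07 x-edge 3.35 0.0890641858913302 0.014133392855210843
pad [0.5195 0.2568 0.008 ] yaw y-edge -0.01 x-edge -0.27 0.18951077980281839 0.16834599228884134
[[-0.973  0.231 -0.001]
 [ 0.231  0.973 -0.002]
 [ 0.    -0.002 -1.   ]] [ 1.15949478e+00  5.28357588e-01  1.43377489e+00 -3.12701277e-05
  1.18142004e+00 -1.78490004e-01]
```

```bash
python3 -m handwheel '[[[0,0,4.8,-0.0545,-0.0026,0,0],[0,0,4.8,-0.0545,-0.0026,0,0],[0,0,4.8,-0.0545,-0.0026,0,0],[0,0,4.8,-0.0545,-0.0026,0,0],[0,0,4.8,-0.0545,-0.0026,0,0],[0,0,4.8,-0.0545,-0.0026,0,0],[0,0,4.8,-0.0545,-0.0026,0,0],[0,0,4.8,-0.0545,-0.0026,0,0],[0,0,4.8,-0.0545,-0.0026,0,0],[0,0,4.8,-0.0545,-0.0026,0,0],[0,0,4.8,-0.0545,-0.0026,0,0],[0,0,4.8,-0.0545,-0.0026,0,0],[0,0,4.8,-0.0545,-0.0026,0,0],[0,0,4.8,-0.0545,-0.0026,0,0],[0,0,4.8,-0.0545,-0.0026,0,0],[0,0,0,0,0,0,0]]]'
python3 - <<'E'
from h import *
import cv2
s=sense();M=R.from_quat(s['tool_rot']).as_matrix();print(s['t'],M.round(3),"yaw tool y",np.degrees(np.arctan2(M[1,1],M[0,1])),s['q'])
a=np.radians(4.4);c=np.array([.574,.001]);print(rel([*(c+.038*np.array([np.cos(a),np.sin(a)])),.104]))
cv2.imwrite("pics/w1.png",snapshot("wrist")[:,:,::-1])
E
```

```text
t: 2.1
tcp_pos: [0.6402, 0.0199, 0.2307]
tool_rot: [0.68, 0.733, -0.001, 0.0]
force: [-0.3, 0.7, 0.0]
finger_gap: -0.001
gripper_force: 0.0
2.1 [[-0.075  0.997 -0.001]
 [ 0.997  0.075 -0.001]
 [-0.001 -0.001 -1.   ]] yaw tool y 4.324467613951383 [-1.42579742e-01  5.49710168e-01  1.39154853e+00 -1.04994879e-03
  1.20075202e+00 -2.17676283e-01]
[-0.01373191 -0.02937915  0.12673074]
```

View pics/w1.png

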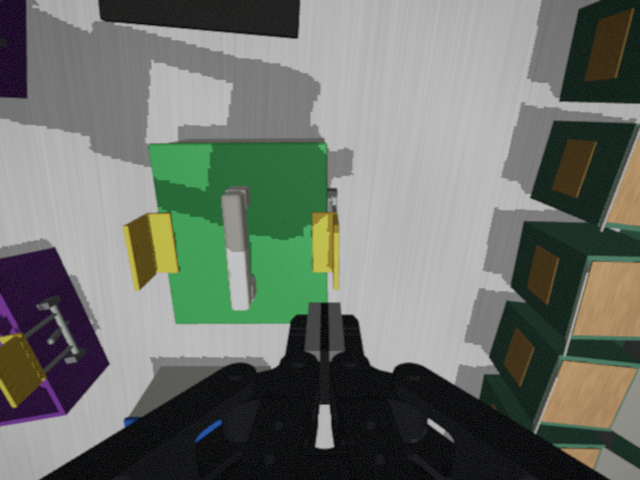

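The wrist view shows the lid corners at (150,144), (326,142), (327,323) and (176,323). The handle top runs from (234,190) to (240,309), and the fingertips are at about (325,305). I'll use these as a second measurement.

Run:
```python
from h import *
L=unproj("wrist",[(150,144),(326,142),(327,323),(176,323)],.086)
H=unproj("wrist",[(223,193),(245,190),(250,306),(231,310)],.120)
for A in(L,H): print(A.round(4)[:,:2].tolist(),A.mean(0).round(4))
T=unproj("wrist",[(322,243),(333,288),(338,216)],.125);print(T)
a=np.radians(4.4)
for c in ([.574,.001],L.mean(0)[:2]):
  c=np.array(c);print(rel([*(c+.040*np.array([np.cos(a),np.sin(a)])),.104]))
```

```text
[[0.5073, 0.0747], [0.6371, 0.0863], [0.6502, -0.0659], [0.5188, -0.0763]] [0.5784 0.0047 0.086 ]
[[0.5696, 0.0497], [0.5845, 0.0529], [0.5891, -0.0355], [0.5748, -0.04]] [0.5795 0.0068 0.12  ]
[[ 0.63944802  0.02076682  0.125     ]
 [ 0.65007854 -0.0131747   0.125     ]
 [ 0.64882995  0.04102177  0.125     ]]
[-0.01628803 -0.02700139  0.12671013]
[-0.01295579 -0.0223624   0.12670674]
```

```bash
python3 -m handwheel '[[[0,0,0,-0.015,-0.025,0.04,0],[0,0,0,0,0,0.045,0],[0,0,0,0,0,0.042,0],[0,0,0,0,0,0,0],[0,0,0,0,0.012,0,0],[0,0,0,0,0.013,0,0]]]'
python3 -m handwheel '[[[0,0,0,0,0.012,0,0],[0,0,0,0,0.012,0,0],[0,0,0,0,0.013,0,0],[0,0,0,0,0.013,0,0]]]'
python3 -m handwheel '[[[0,0,0,0,0.002,0,0],[0,0,0,0,0,0,0]]]'
python3 - <<'E'
from h import *
import cv2
cv2.imwrite("pics/s2.png",cv2.resize(snapshot("scene")[220:370,240:440,::-1],None,fx=3,fy=3))
E
```

```text
t: 2.9
tcp_pos: [0.6424, 0.0099, 0.1062]
tool_rot: [0.677, 0.736, 0.0, 0.001]
force: [-2.5, 0.9, -1.1]
finger_gap: -0.003
gripper_force: 1.1
t: 3.4
tcp_pos: [0.6926, 0.0133, 0.1048]
tool_rot: [0.678, 0.735, 0.001, 0.001]
force: [-0.5, 0.4, -0.1]
finger_gap: -0.0
gripper_force: 0.0
t: 3.65
tcp_pos: [0.6928, 0.0136, 0.1041]
tool_rot: [0.678, 0.735, -0.0, -0.0]
force: [-0.3, -0.0, 0.4]
finger_gap: -0.004
gripper_force: 0.0
```

View pics/s2.png

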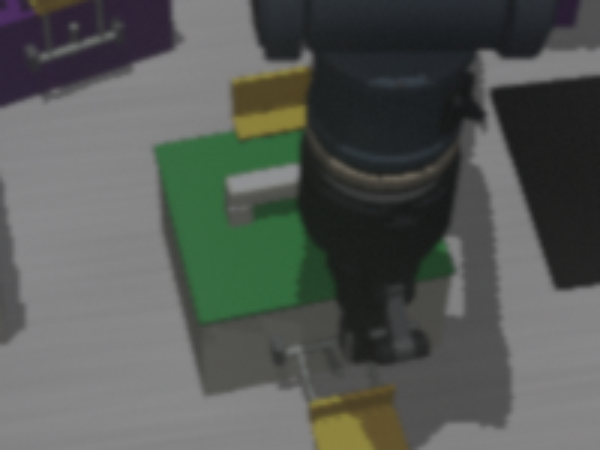

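The far clip has snapped fully open, with its tab lying outward and down at crop (355,420). Next is the near clip.

```bash
python3 -m handwheel '[[[0,0,0,0,0,-0.035,0],[0,0,0,0,0,-0.035,0],[0,0,0,0,-0.052,0,0],[0,0,0,0,-0.052,0,0],[0,0,0,0,-0.052,0,0],[0,0,0,0,0,0,0],[0,0,0,0,0,0.035,0],[0,0,0,0,0,0.035,0],[0,0,0,0,0,0,0],[0,0,0,0,-0.012,0,0],[0,0,0,0,-0.013,0,0]]]'
python3 -m handwheel '[[[0,0,0,0,-0.012,0,0],[0,0,0,0,-0.012,0,0],[0,0,0,0,-0.013,0,0],[0,0,0,0,-0.013,0,0],[0,0,0,0,0,0,0]]]'
python3 -m handwheel '[[[0,0,0,0,0,-0.035,0],[0,0,0,0,0,-0.035,0],[0,0,0,0,0.038,0,1],[0,0,0,0,0.038,0,1],[0,0,0,0,0.038,-0.01,1],[0,0,0,0,0,0,1],[0,0,0,0,0,0,1]]]'
python3 - <<'E'
from h import *
import cv2
cv2.imwrite("pics/w3.png",snapshot("wrist")[:,:,::-1])
print(rel([.577,.003,.1]))
E
```

```text
t: 5.08
tcp_pos: [0.5134, -0.0014, 0.1056]
tool_rot: [0.678, 0.735, 0.001, 0.002]
force: [2.8, 0.2, -1.7]
finger_gap: -0.003
gripper_force: 1.2
t: 5.7
tcp_pos: [0.4607, -0.005, 0.1042]
tool_rot: [0.678, 0.735, -0.001, -0.001]
force: [0.6, -0.4, -0.9]
finger_gap: 0.001
gripper_force: 0.0
t: 6.58
tcp_pos: [0.5752, 0.0043, 0.1837]
tool_rot: [0.678, 0.735, -0.001, -0.001]
force: [-0.7, -0.6, -0.1]
finger_gap: 1.0
gripper_force: 0.0
[-0.00150257  0.00237139  0.08363507]
```

View pics/w3.png

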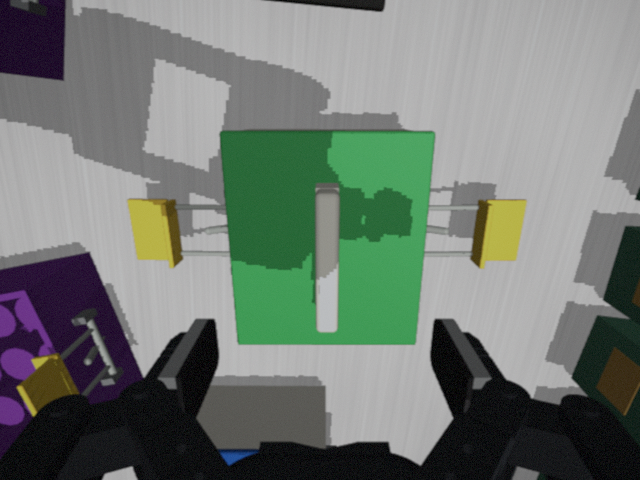

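Both clips are open flat, at (155,232) and (500,232). The handle, at (327,260), is centred between the fingers, so I'll grasp it.

```bash
python3 -m handwheel '[[[0,0,0,0,0.001,0.045,1],[0,0,0,0,0,0.044,1],[0,0,0,0,0,0,1],[0,0,0,0,0,0,0],[0,0,0,0,0,0,0],[0,0,0,0,0,0,0],[0,0,0,0,0,0,0],[0,0,0,0,0,0,0]]]' 50
python3 -m handwheel '[[[0,0,0,0,0,-0.005,0],[0,0,0,0,0,-0.015,0],[0,0,0,0,0,-0.03,0],[0,0,0,0,0,-0.04,0],[0,0,0,0,0,0,0],[0,0,0,0,0,0,0]]]'
python3 - <<'E'
from h import *
import cv2
cv2.imwrite("pics/w4.png",snapshot("wrist")[:,:,::-1])
print(sense()['tcp_pos'])
E
```

```text
t: 7.62
tcp_pos: [0.5778, 0.0041, 0.0964]
tool_rot: [0.678, 0.735, 0.0, 0.001]
force: [-0.9, -0.4, 6.7]
finger_gap: 0.153
gripper_force: 50.0
t: 8.38
tcp_pos: [0.5764, 0.0043, 0.1851]
tool_rot: [0.678, 0.735, -0.0, -0.001]
force: [-0.4, -0.3, -3.3]
finger_gap: 0.155
gripper_force: 49.0
[0.57604357 0.00436123 0.18432671]
```

View pics/w4.png

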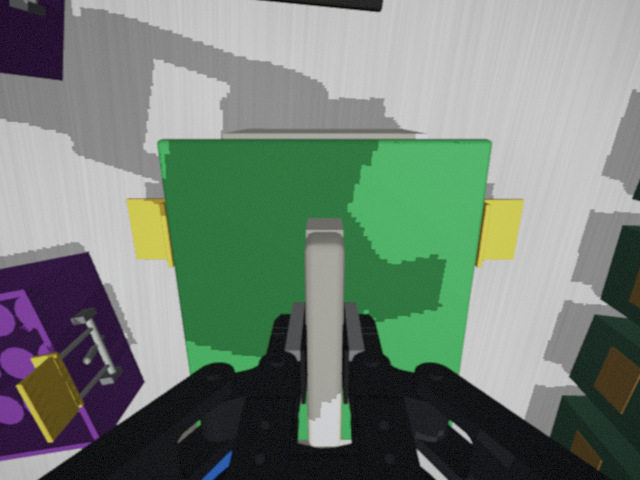

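The lid is held by its handle bar, with the bar's end posts at about rows 233 and 443 and the lid's far corners at (160,141) and (490,141). I'll work out the lid's offset from the TCP and the transfer to the pad.

Run:
```python
from h import *
s=sense();dz=s['tcp_pos'][2]-.0964
M=R.from_quat(s['tool_rot'])
A=unproj("wrist",[(324,233),(324,443)],.120+dz)
B=unproj("wrist",[(160,141),(490,141)],.086+dz)
ta=M.inv().apply(A-s['tcp_pos']);tb=M.inv().apply(B-s['tcp_pos']);print(ta,tb,"lid bottom",.076+dz)
ox=ta[:,0].mean();o2=tb[:,0].mean()-.077;print("offset along tool x",ox,o2)
off=(ox+o2)/2
# final yaw 0: tool x = +y world, tool y=+x
tcp=np.array([.5195,.2568-off,s['tcp_pos'][2]]);print(tcp,rel(tcp),"down",.076+dz-.008)
```

```text
[[ 0.04656533  0.00121259 -0.02356995]
 [-0.04369391  0.00121682 -0.02363452]] [[ 0.07370852 -0.06335919  0.01061858]
 [ 0.0737557   0.06639176  0.01027904]] lid bottom 0.16392671071706977
offset along tool x 0.0014357126058034027 -0.0032678933400156623
[0.5195     0.25771609 0.18432671] [ 0.25711024 -0.03577858  0.00027753] down 0.15592671071706976
```

```bash
python3 -m handwheel '[[[0,0,0,0.015,-0.002,0,0],[0,0,0,0.032,-0.0045,0,0],[0,0,0,0.04,-0.0055,0,0],[0,0,0,0.041,-0.006,0,0],[0,0,0,0.041,-0.006,0,0],[0,0,0,0.041,-0.006,0,0],[0,0,0,0.032,-0.004,0,0],[0,0,0,0.015,-0.002,0,0],[0,0,2.2,0,0,0.02,0],[0,0,2.2,0,0,0.03,0],[0,0,0,0,0,0.03,0],[0,0,0,0,0,0.025,0],[0,0,0,0,0,0.015,0],[0,0,0,0,0,0,0],[0,0,0,0,0,0,0]]]'
python3 - <<'E'
from h import *
import cv2
s=sense();print(rel([.5195,.2575,s['tcp_pos'][2]]),s['tcp_pos'],R.from_quat(s['tool_rot']).as_matrix().round(3))
cv2.imwrite("pics/w5.png",snapshot("wrist")[:,:,::-1])
E
```

```text
t: 10.3
tcp_pos: [0.5212, 0.2575, 0.066]
tool_rot: [0.706, 0.709, 0.001, 0.0]
force: [-0.2, 0.1, -1.6]
finger_gap: 0.152
gripper_force: 48.9
[ 2.30203591e-05 -1.68301600e-03 -2.44422895e-06] [0.5211831  0.25748449 0.06599846] [[-0.004  1.     0.001]
 [ 1.     0.004  0.   ]
 [ 0.     0.001 -1.   ]]
```

View pics/w5.png

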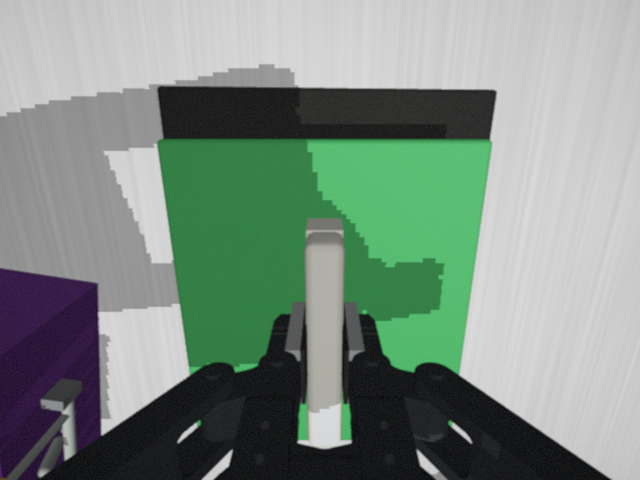

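The lid hangs over the pad, aligned with it. The pad's far edge runs from (160,88) to (495,92), which gives one quick check of its centre while I lower gently.

```bash
python3 - <<'E'
from h import *
A=unproj("wrist",[(160,88),(495,92)],.008);print(A,A.mean(0)-[0,.095,0])
E
python3 -m handwheel '[[[0,0,0,0,-0.001,0.012,0],[0,0,0,0,0,0.012,0],[0,0,0,0,0,0.006,0],[0,0,0,0,0,0.003,0],[0,0,0,0,0,0.002,0],[0,0,0,0,0,0,0]]]'
```

```text
[[0.4412451  0.35310386 0.008     ]
 [0.60709966 0.35206293 0.008     ]] [0.52417238 0.2575834  0.008     ]
t: 11.1
tcp_pos: [0.5195, 0.2574, 0.0303]
tool_rot: [0.705, 0.709, 0.0, 0.0]
force: [-0.3, -0.2, -1.2]
finger_gap: 0.147
gripper_force: 49.0
```

```bash
python3 -m handwheel '[[[0,0,0,0,0.002,0,0],[0,0,0,0,0,0.001,0],[0,0,0,0,0,0.001,0],[0,0,0,0,0,0,0]]]'
python3 -m handwheel '[[[0,0,0,0,0,0.0005,0],[0,0,0,0,0,0.0005,0],[0,0,0,0,0,0,0]]]'
```

```text
t: 11.6
tcp_pos: [0.5216, 0.2574, 0.0285]
tool_rot: [0.705, 0.709, 0.0, 0.0]
force: [-0.7, 1.2, -1.6]
finger_gap: 0.153
gripper_force: 49.1
t: 11.98
tcp_pos: [0.5216, 0.2574, 0.0284]
tool_rot: [0.705, 0.709, 0.0, 0.0]
force: [-1.7, -1.1, 7.1]
finger_gap: 0.155
gripper_force: 50.2
```

It has touched down, with the force up from about -1.6 to 7.1 N. Now I'll release and back off.

```bash
python3 -m handwheel '[[[0,0,0,0,0,0,0.3],[0,0,0,0,0,0,0.6],[0,0,0,0,0,0,1],[0,0,0,0,0,0,1],[0,0,0,0,0,0,1],[0,0,0,0,0,-0.02,1],[0,0,0,0,0,-0.04,1],[0,0,0,0,0,-0.05,1],[0,0,0,0,0,-0.05,1],[0,0,0,-0.05,-0.04,-0.01,1],[0,0,0,-0.05,-0.04,0,1],[0,0,0,-0.05,-0.04,0,1],[0,0,0,-0.05,-0.04,0,1],[0,0,0,0,0,0,1]]]'
python3 - <<'E'
from h import *
import cv2
i=snapshot("scene")[:,:,::-1]; cv2.imwrite("pics/end.png",i)
t=snapshot("top")[:,:,::-1]; cv2.imwrite("pics/endtop.png",cv2.resize(t[120:280,90:290],None,fx=3,fy=3))
E
```

```text
t: 13.72
tcp_pos: [0.3628, 0.0601, 0.1968]
tool_rot: [0.707, 0.707, -0.001, -0.001]
force: [1.6, -0.1, 0.5]
finger_gap: 1.005
gripper_force: 0.0
```

View pics/end.png

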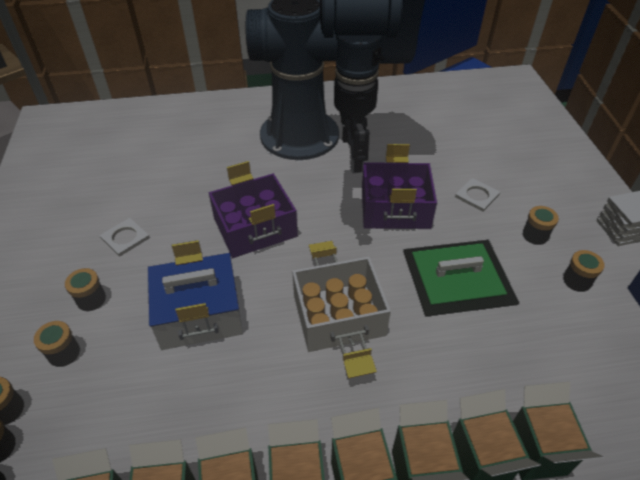

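View pics/endtop.png

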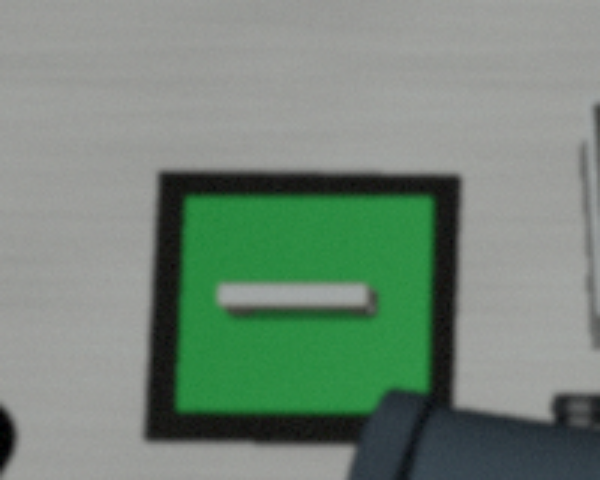

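The lid is lying flat at the middle of the pad, handle up, with even margins (scene view (460,275)). Both clips are open at (323,250) and (358,362), and the blue tote at (193,295) is still shut. The gripper touches nothing.

```bash
python3 -c "from station import sign_off; print(sign_off())"
```

```text
the job is handed in; nothing more can be done
None
```

The job is handed in: both clips on the green tote are fully open, its lid lies handle up in the middle of the black pad, and the blue-lidded tote is still shut; it took about 14 s of the 59 s allowed.

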